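# Gauge a latch housing and lock the depth probe with a tab-lock knob

## Task

Push the black latch housing along the pale locating plate until it is fully home against the end stop, then press the red-capped depth probe gently down until it touches the bottom of the housing's pocket. With the probe touching, pinch both orange tabs on the black knob, turn it clockwise to the red mark and let go so that the tabs spring out and the probe stays locked there; leave the other parts on the bench alone.

Things in the scene. Friction and masses are not known exactly. Their poses are not given: they have to be found in the camera images.
- fixture: green cast-iron gauging fixture bolted to the bench, y = -240 to +170, x = -65 to +115 mm. Origin on the bench straight under the probe's axis; z up, axes as the world's at yaw 0. A pale locating plate (top at z = 20 mm, y = -225 to +35, x = -50 to +50) carries a straight channel along y, 74 mm wide between two rails 14 mm high (y = -150 to +35)
- stop_face (a point): centre of the end stop's face, at fixture y = +35 mm; it faces -y, is 64 mm wide and reaches 55 mm above the bench
- guide (a point): on the top of the green bridge that guides the probe, on the probe's axis. The bridge is 44 mm wide in fixture y (-22 to +22), x = -18 to +67 mm, z = 115 to 155 mm above the bench, and stands on a column at x = 62 to 108 mm, y = -22 to +22, 158 mm high
- pedestal (a point): centre of the top of the green knob pedestal, at fixture x = 0, y = 112, z = 150 mm, on the knob's axis; the pedestal fills y = 60 to 164, x = -47 to +47. White mark toward the fixture's +x (free), red mark 60 degrees clockwise of it (locked), both 40 mm from the axis
- housing: black zinc latch housing to gauge, loose in the channel, 140 mm long (its y), 70 wide, 55 high at the nose, 43 at the tail, 0.5 to 0.75 kg. Origin on its underside under the centre of its 36 x 36 mm open pocket; nose face at y = +35 mm, toward the stop. Starts with its origin at fixture y = -80 to -40 mm; home, it is at the fixture's origin in x and y. Slides with 2 to 8 N
- housing_tail (a point): centre of the flat tail face of the housing (70 mm wide, 43 high), 105 mm behind the housing's origin, facing -y; push here toward the stop
- pocket_floor (a point): centre of the pale floor of the pocket; its height differs from part to part, 18 to 38 mm above the housing's underside
- probe: depth probe: upright steel bar 14 mm square, round tip of 12 mm, red cap; slides vertically in the bridge, at most 76 mm down from its top stop. Stays where left: about 3 N of friction when the knob is free, about 20 N when locked. Origin at its lower tip, z up; tip 88 to 108 mm above the bench at the start
- probe_cap (a point): centre of the flat top of the red cap, 36 mm across, 12 mm thick, 167 mm above the probe's tip; push down here
- knob_grip (a point): on the knob's vertical axis at mid-height of its tabs, 188 mm above the bench; turns with the knob. Orange tabs at this frame's +y and -y: upright plates 28 mm wide (x), 34 high, outer faces 60 mm apart when out, 46 fully in. Black body between them 50 (x) by 30 mm, top 18 mm above this point, white pointer line to +x. Steel ring at its foot, radius 33, top 28 mm below this point
- knob (a joint): knob angle in rad: 0 = free (pointer at the white mark), grows clockwise seen from above, stop at 1.047 (60 degrees) = locked (pointer at the red mark). Latched at both ends; turns (up to about 0.2 N m) only while both tabs are pressed in at least 4 mm. Let go at the stop, the tabs spring out into the notches and hold it (play about 0.03)
- tab_a (a joint): how far the tab on the +y side of the knob is pressed in, m: 0 = out, 0.007 = fully in; spring 3 N at the start, 11 N fully in
- tab_b (a joint): the same for the tab on the -y side
- spare_housing: spare black latch housing without a free pocket, 140 x 70 x 55 mm, lies on the bench; leave alone. Origin on its underside, 35 mm from its nose (+y end)
- striker: chromed door striker, plate 100 x 40 mm with a 50 mm high loop; leave alone
- roller: yellow nylon roller standing on end, 60 mm across, 60 mm high; leave alone
- bushing: squat brass pivot bushing, 68 mm across, 40 mm high; leave alone
- spanner: spanner, 180 mm long; leave alone
There are look-alikes about, which are no part of the job. What is shaped like the housing but brown or green is not meant.

How it is judged:
By the outcome, as a careful person would: the job done as asked, in the order asked, and still so for the second after the job is handed in, with the robot touching nothing.
It also fails if it takes over 61 s, if anything falls off the work surface, if the arm or the gripper's body presses on something with over 40 N, if the wrist force passes 120 N, or if a joint passes its speed limit or range.

## Robot

A 7-joint arm with a two-finger parallel gripper is mounted at the origin on the work surface. World frame = base frame: x ahead of the robot, y to its left, z up, the work surface at z = 0. Lengths are in mm, angles in degrees, forces in N, time in s.
With the tool pointing down it reaches from about 400 to 925 mm from the base axis. Payload 5.6 kg.
Tool frame: the origin (TCP) lies midway between the tips of the shut fingers; the grasp point (between the pads) lies 19 mm behind it; z points along the fingers, y is the line along which they close (so a half turn about z gives the same grasp; the last joint's range is limited). The gripper opens to 85 mm and grips with 20 to 120 N. Pads are 22 mm wide; open, the fingers measure 114 mm over their backs; the gripper's body (76 mm by 85 mm) begins 54 mm behind the grasp point. The pads swing forward as they close: fully open they stand 13 mm farther back than shut.
Start: joints at [66.234, 26.786, -0.665, 91.828, 0.344, 61.387, -3.226], TCP at [236.101, -605.611, 231.29] pointing down, gripper open.
Joint ranges: [-144.91, 144.91], [-17.63, 115.5], [-89.93, 88.59], [15.96, 139.68], [-74.01, 254.01], [8.47, 105.57], [-167.45, 167.45]. Speed limits (degrees/s): [147.25, 147.25, 180, 180, 180, 180, 180].

## Interface

Orientations are given as a 3x3 rotation matrix whose columns are the frame's x, y, z axes.
In Python, from station import telemetry, viewer, ticket gives the robot as it stands.
- The arm moves only by the shell command python3 -m creep 'ROWS' [FORCE]. ROWS is JSON, a list of rows, each a list of 7 numbers: the shift along the world's x, y, z as a fraction of full scale, then the turn, a rotation vector about the world's x, y, z as a fraction of full scale, then the gripper command: -1 is fully open, 1 is shut, values between are in proportion. A call has exactly 10 rows; each row shifts and turns the commanded pose from where the row before left it; what a row does not reach is not made up. Full scale, the value 1, is 0.5 m for a shift and 45 degrees for a turn. A row lasts 1/8 s, in which the tool goes at most 62.5 mm and 10.7 degrees, less where a joint would pass 70% of its speed; a pose out of reach is approached as far as the arm can. A call with a number of a shift or a turn outside -1 to 1 is refused whole. A call with a gripper value outside its range is refused whole. The fingers move at their own pace and stop on an object; FORCE is the grip in N (left out, the last holds). Time passes only in rows, so rows that do not move let the fingers close, or fill a call up. It gives the time, the measured TCP pose, the force, the opening and the grip force at its end, in the units of the state.
- telemetry.get_state(): the state, without advancing time (a new reading comes with each control period).
- viewer.capture(name): name is "scene" or "top" or "wrist"; returns the picture (420x560x3 uint8, red, green, blue); there is no depth.
- viewer.camera_params(name): a dict with "camera_matrix" (3x3 intrinsics, pixels), "dist" ([k1, k2, p1, p2, k3] as OpenCV has them; the pictures are not rectified), "position" and "rotation" of the camera in the world; the wrist camera has in their place "hand_eye" (4x4, takes a point from camera to tool coordinates, whose origin is the TCP and whose axes are the flange's). Camera axes: x right, y up, looking along -z (the intrinsics and any distortion apply to the point x, -y, -z); pixel columns grow to the right and rows downward; lengths in mm; the calibration is good to about 2 mm. A picture is of the moment at which its call begins: read the wrist's pose just before it. camera_params takes no time and is no camera call.
- ticket.hand_in(): hands the job in; it is judged then, once.
The state is a dict: "clock": time; "qpos": joint angles; "qd": joint speeds; "tau": joint torques, N m; "eef_pos": TCP position; "ee_rot": TCP orientation; "force": force on the tool from outside, world axes, zero at the start; "ft_torque": the same for the moment, N m; "width": opening from 0.0 (shut) to 1.0 (fully open); "gripper_force": force on a finger pad.
Only numpy, scipy, OpenCV 4.12 (cv2) and the standard library are available. Lean on these libraries where they do the work, as an engineer would, in place of code of your own. Each camera call takes 0.05 s, during which the arm holds its last target. There are 200 camera calls.

## Working session

There is one attempt and no reset: what is moved stays moved. The work goes in short steps, Python scripts to look and compute and a shell command to move; the robot and the scene stay as the last step left them, time stands still between calls to the robot, and variables do not carry over. Pictures are saved under pics/ and viewed, at most 10 in all, crops included, and the job is handed in when it is done.

```bash
mkdir -p pics; ls
python3 - <<'E'
from station import telemetry, viewer
import cv2,json
s=telemetry.get_state();print(s)
for n in("scene","top"):
    im=viewer.capture(n);cv2.imwrite(f"pics/{n}0.png",im[:,:,::-1])
for n in("scene","top","wrist"):
    print(n,viewer.camera_params(n))
E
```

```text
pics
{'clock': 0.0, 'qpos': array([66.23609226, 26.83774706, -0.66632481, 91.88107428,  0.34431429,
       61.38826236, -3.22397538]), 'qd': array([-0.06078477, -0.00724305, -0.01482366, -0.0228427 ,  0.01545565,
       -0.05403249, -0.05319639]), 'tau': array([-1.94681611e-04, -5.32377398e+01,  2.16947892e-02, -2.51303583e+01,
        1.14358601e-02,  7.81564275e-03, -2.08503849e-05]), 'eef_pos': array([ 235.85626139, -605.08680532,  230.31746667]), 'ee_rot': array([[ 9.31691631e-01,  3.63249360e-01, -7.79538305e-04],
       [ 3.63250175e-01, -9.31690160e-01,  1.66039156e-03],
       [-1.23151998e-04, -1.83014034e-03, -9.99998318e-01]]), 'force': array([-0.39374101,  0.21426924,  0.642337  ]), 'ft_torque': array([-0.01094707,  0.03563307, -0.04444953]), 'gripper_force': 0.0, 'width': 0.9981124589600143}
scene {'camera_matrix': array([[510.06245037,   0.        , 282.66899687],
       [  0.        , 510.06245037, 210.99111905],
       [  0.        ,   0.        ,   1.        ]]), 'dist': array([-0.02153391,  0.        ,  0.        ,  0.        ,  0.        ]), 'position': array([1400
[... 634 characters left out ...]
e-02,  1.91852426e-04],
       [-3.02454780e-03,  1.39558634e-01,  9.90209190e-01]])}
wrist {'camera_matrix': array([[335.7165516 ,   0.        , 275.38276488],
       [  0.        , 335.7165516 , 209.51716967],
       [  0.        ,   0.        ,   1.        ]]), 'dist': array([-0.02889144,  0.        ,  0.        ,  0.        ,  0.        ]), 'hand_eye': array([[ 8.20467273e-04,  9.50777334e-01,  3.09873826e-01,
         7.94253191e+01],
       [ 9.99999663e-01, -7.73802392e-04, -2.73508812e-04,
         9.63128695e-01],
       [-2.02648719e-05,  3.09873946e-01, -9.50777649e-01,
        -1.43093673e+02],
       [ 0.00000000e+00,  0.00000000e+00,  0.00000000e+00,
         1.00000000e+00]])}
```

View pics/scene0.png

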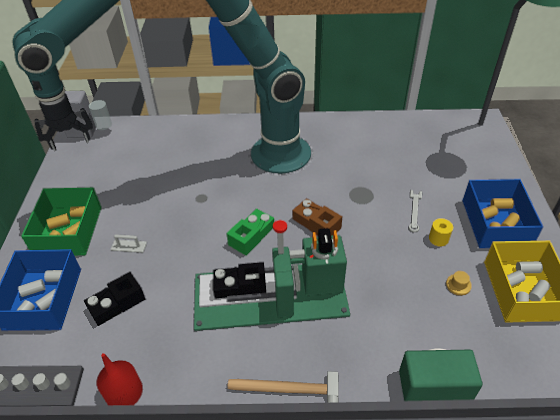

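View pics/top0.png

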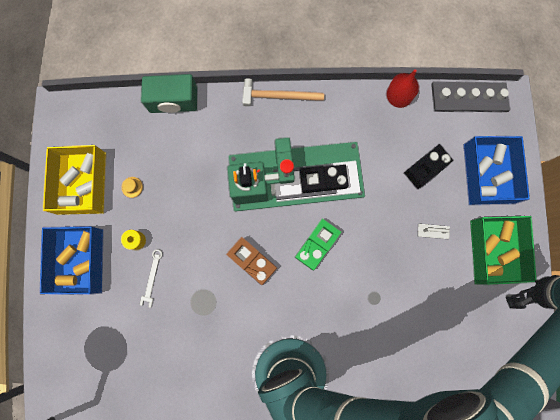

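Two pieces match the black housing: the one in the green fixture's channel (scene ~240,280; top ~325,178), and the one lying on the bench (scene 115,298; top 428,166), which is the spare. The brown and green ones are look-alikes. The one in the channel fits the description, so I'll enlarge it to confirm and measure.

Run:
```python
import cv2
a=cv2.imread("pics/top0.png")[130:215,222:372];cv2.imwrite("pics/topc.png",cv2.resize(a,None,fx=5,fy=5,interpolation=cv2.INTER_CUBIC))
a=cv2.imread("pics/scene0.png")[210:332,190:355];cv2.imwrite("pics/scenec.png",cv2.resize(a,None,fx=4.8,fy=4.8,interpolation=cv2.INTER_CUBIC))
```

```text
(no output)
```

View pics/topc.png

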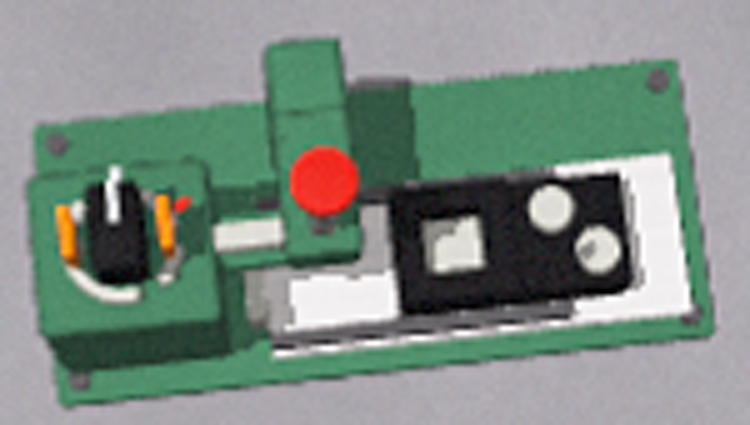

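View pics/scenec.png

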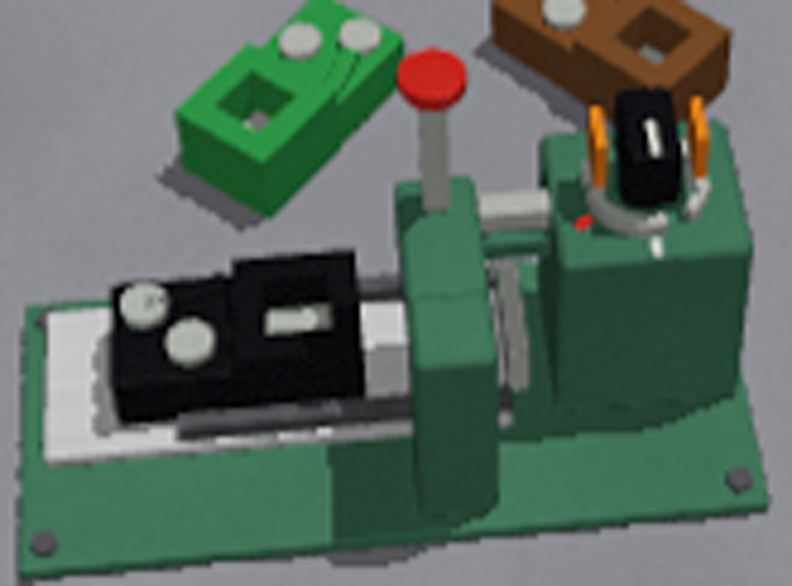

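Confirmed: the black housing with an open pocket sits in the channel. Its nose edge is at about x=395 in the top crop and its tail at about 628. The knob's pointer is at the white mark and the probe cap is at (325,181) in the top crop and (432,77) in the scene crop. Next I fit the fixture's pose.

```bash
cat > h.py <<'E'
import numpy as np,cv2
from station import viewer
from scipy.optimize import least_squares
def proj(P,p,pos=None,R=None):
    pos=p["position"] if pos is None else pos; R=p["rotation"] if R is None else R
    c=(np.asarray(P,float).reshape(-1,3)-pos)@R; c=c*[1,-1,-1]
    return cv2.projectPoints(c,np.zeros(3),np.zeros(3),p["camera_matrix"],p["dist"])[0].reshape(-1,2)
E
cat > fit.py <<'E'
from h import *
T=viewer.camera_params("top");S=viewer.camera_params("scene")
ct=lambda u:(np.array(u)+.5)/5-.5+[222,130]
cs=lambda u:(np.array(u)+.5)/4.8-.5+[190,210]
# fixture feats: (x,y,z, pix)
Ft=[(50,-225,20,672,153),(-50,-225,20,692,315),(47,164,150,28,178),(47,60,150,205,160),(-47,164,150,48,338),(-47,60,150,222,315),(108,22,158,267,45),(108,-22,158,340,40)]
Fs=[(50,-225,20,45,462),(-50,-225,20,48,312),(47,60,150,558,262),(47,164,150,750,250),(-47,60,150,540,138),(-47,164,150,722,122)]
Ht=[(35,-105,63,623,175),(-35,-105,63,635,290),(35,35,75,388,187),(-35,35,75,402,314)]
Hs=[(-35,35,75,355,250),(35,-105,63,118,375),(-35,-105,63,113,287)]
def W(q,P):
    c,s=np.cos(q[2]),np.sin(q[2]);P=np.atleast_2d(P)
    return np.c_[q[0]+c*P[:,0]-s*P[:,1],q[1]+s*P[:,0]+c*P[:,1],P[:,2]]
def res(q):
    r=[]
    for cam,cv,F,H,cap in((T,ct,Ft,Ht,(325,181)),(S,cs,Fs,Hs,(432,77))):
        F=np.array(F,float);H=np.array(H,float).copy();H[:,1]+=q[3]
        P=np.r_[F[:,:3],H[:,:3],[[0,0,q[4]]]];u=np.r_[F[:,3:],H[:,3:],[cap]]
        r.append(proj(W(q,P),cam)-cv(u))
    return np.concatenate(r)
s=least_squares(lambda q:res(q).ravel(),[550,0,0,-60,265],x_scale=[10,10,.1,10,10],loss='soft_l1')
q=s.x;print("x,y,yaw",q[:2],np.degrees(q[2]),"house y",q[3],"cap z",q[4]);print(res(q).round(1).tolist())
for n,P in dict(tail=(0,q[3]-105,42),cap=(0,0,q[4]),stop=(0,35,40),knob=(0,112,188)).items():print(n,W(q,P).round(1))
E
python3 fit.py
```

```text
x,y,yaw [574.34767863  -1.56726879] 4.46663928538504 house y -78.3422147641082 cap z 250.55867921509042
[[-0.8, 1.1], [-0.7, 0.1], [-1.4, -0.9], [-0.0, -1.0], [-2.7, -0.1], [-0.2, 0.7], [-1.1, -1.0], [-0.2, -1.5], [-1.6, -0.8], [-1.2, -1.1], [-0.6, 0.4], [-0.9, -2.0], [-0.7, 0.3], [-1.5, -1.8], [-1.1, -0.8], [-1.2, 0.4], [-0.1, -0.5], [-1.6, -2.1], [-0.4, -1.8], [-0.7, -1.0], [-2.9, 1.0], [-1.6, -1.9], [-1.4, -0.1]]
tail [[ 588.6 -184.4   42. ]]
cap [[574.3  -1.6 250.6]]
stop [[571.6  33.3  40. ]]
knob [[565.6 110.1 188. ]]
```

```bash
python3 -m creep '[[0.07,0.075,0,0,0,-0.0374,1],[0.072,0.076,0,0,0,-0.0374,1],[0.072,0.076,0,0,0,-0.0374,1],[0.072,0.076,0,0,0,-0.0374,1],[0.072,0.076,0,0,0,-0.0374,1],[0.072,0.076,0,0,0,-0.0374,1],[0.072,0.076,0,0,0,-0.0374,1],[0.072,0.076,0,0,0,-0.0374,1],[0.07,0.076,0,0,0,-0.0374,1],[0.07,0.076,0,0,0,-0.0374,1]]' 30
python3 - <<'E'
from station import telemetry, viewer
import cv2,numpy as np,json
s=telemetry.get_state();im=viewer.capture("wrist");cv2.imwrite("pics/w1.png",im[:,:,::-1])
np.savez("w1.npz",p=s["eef_pos"],R=s["ee_rot"]);print(s["eef_pos"],s["ee_rot"],s["force"])
E
```

```text
clock: 1.35
eef_pos: [593.8, -224.8, 230.9]
ee_rot: [[0.997, 0.077, -0.001], [0.077, -0.997, 0.0], [-0.001, -0.0, -1.0]]
force: [0.1, -0.1, -0.0]
width: -0.002
gripper_force: 0.0
[ 593.79807111 -224.80494576  230.87029701] [[ 9.97051031e-01  7.67372137e-02 -8.00614048e-04]
 [ 7.67373149e-02 -9.97051340e-01  9.63691305e-05]
 [-7.90858212e-04 -1.57521913e-04 -9.99999675e-01]] [ 0.07627523 -0.14613423 -0.01582348]
```

View pics/w1.png

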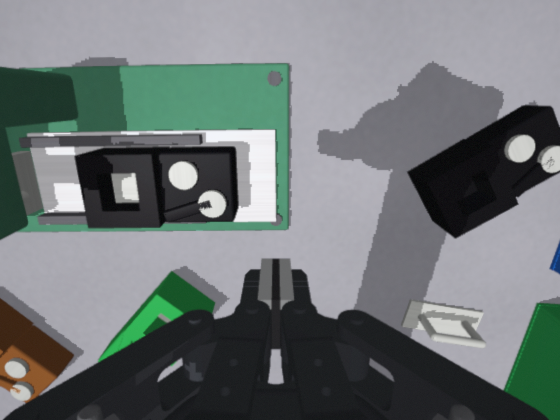

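The wrist view shows the plate's free-end corners at (276,130) and (276,223), and the housing's tail top edge from (236,147) to (237,222). The nose top edge is near column 80, rows 150 to 226.

```bash
cat >> h.py <<'E'
WP=viewer.camera_params("wrist")
def wray(uv,z,p,R):
    he=WP["hand_eye"];n=cv2.undistortPoints(np.array([[uv]],float),WP["camera_matrix"],WP["dist"])[0,0]
    d=R@(he[:3,:3]@np.array([n[0],-n[1],-1]));o=p+R@he[:3,3]
    return o+d*(z-o[2])/d[2]
E
python3 - <<'E'
from h import *
d=np.load("w1.npz");q=[574.35,-1.57,np.radians(4.467)]
c,s=np.cos(q[2]),np.sin(q[2])
for n,u,z in(("pl50,-225",(276,130),20),("pl-50,-225",(276,223),20),("tail35",(236,147),63),("tail-35",(237,222),63),("nose",(80,150),75),("nose-",(86,227),75)):
    P=wray(u,z,d["p"],d["R"]);v=P[:2]-q[:2];print(n,P.round(1),(c*v[0]+s*v[1]).round(1),(-s*v[0]+c*v[1]).round(1))
E
```

```text
pl50,-225 [ 644.2 -222.5   20. ] 52.4 -225.7
pl-50,-225 [ 542.3 -230.5   20. ] -49.8 -225.7
tail35 [ 629.6 -186.7   63. ] 40.7 -188.8
tail-35 [ 556.3 -190.7   63. ] -32.7 -187.2
nose [618.3 -48.5  75. ] 40.2 -50.3
nose- [544.3 -46.9  75. ] -33.5 -42.8
```

```bash
python3 -m creep '[[0,0,-0.08,0,0,0,1],[0,0,-0.08,0,0,0,1],[0,0,-0.08,0,0,0,1],[0,0,-0.08,0,0,0,1],[0,0,-0.074,0,0,0,1],[-0.0006,0.008,0,0,0,0,1],[-0.0006,0.008,0,0,0,0,1],[-0.0006,0.008,0,0,0,0,1],[-0.0006,0.008,0,0,0,0,1],[-0.0006,0.008,0,0,0,0,1]]' 30
```

```text
clock: 2.65
eef_pos: [592.0, -205.9, 35.2]
ee_rot: [[0.997, 0.078, 0.001], [0.078, -0.997, -0.0], [0.001, 0.001, -1.0]]
force: [-1.5, -0.3, 0.0]
width: 0.003
gripper_force: 0.0
```

```bash
python3 -m creep '[[-0.0012,0.015,0,0,0,0,1],[-0.0012,0.015,0,0,0,0,1],[-0.0012,0.015,0,0,0,0,1],[-0.0012,0.015,0,0,0,0,1],[-0.0012,0.015,0,0,0,0,1],[-0.0012,0.015,0,0,0,0,1],[-0.0012,0.015,0,0,0,0,1],[-0.0012,0.015,0,0,0,0,1],[-0.0012,0.015,0,0,0,0,1],[-0.0012,0.015,0,0,0,0,1]]' 30
```

```text
clock: 3.9
eef_pos: [585.8, -132.9, 34.6]
ee_rot: [[0.997, 0.077, 0.001], [0.077, -0.997, -0.002], [0.001, 0.002, -1.0]]
force: [0.4, -5.7, 1.2]
width: 0.002
gripper_force: 2.7
```

```bash
python3 -m creep '[[-0.0002,0.0024,0,0,0,0,1],[-0.0002,0.0024,0,0,0,0,1],[-0.0002,0.0024,0,0,0,0,1],[-0.0002,0.0024,0,0,0,0,1],[-0.0002,0.0024,0,0,0,0,1],[-0.0002,0.0024,0,0,0,0,1],[-0.0002,0.0024,0,0,0,0,1],[-0.0002,0.0024,0,0,0,0,1],[-0.0002,0.0024,0,0,0,0,1],[-0.0002,0.0024,0,0,0,0,1]]' 30
```

```text
clock: 5.15
eef_pos: [584.8, -121.0, 34.6]
ee_rot: [[0.997, 0.076, 0.001], [0.076, -0.997, -0.002], [0.001, 0.002, -1.0]]
force: [0.2, -6.1, 1.0]
width: 0.002
gripper_force: 2.9
```

```bash
python3 -m creep '[[-0.0001,0.0016,0,0,0,0,1],[-0.0001,0.0016,0,0,0,0,1],[-0.0001,0.0016,0,0,0,0,1],[-0.0001,0.0016,0,0,0,0,1],[-0.0001,0.0016,0,0,0,0,1],[-0.0001,0.0016,0,0,0,0,1],[-0.0001,0.0016,0,0,0,0,1],[-0.0001,0.0016,0,0,0,0,1],[-0.0001,0.0016,0,0,0,0,1],[-0.0001,0.0016,0,0,0,0,1]]' 30
```

```text
clock: 6.4
eef_pos: [585.7, -118.3, 35.0]
ee_rot: [[0.997, 0.073, 0.004], [0.073, -0.997, -0.007], [0.004, 0.008, -1.0]]
force: [4.7, -17.2, -2.3]
width: 0.001
gripper_force: 8.5
```

```bash
python3 -m creep '[[-0.0002,0.004,0,0,0,0,1],[-0.0002,0.004,0,0,0,0,1],[0,0,0,0,0,0,1],[0,0,0,0,0,0,1],[0,0,0,0,0,0,1],[0,0,0,0,0,0,1],[0,0,0,0,0,0,1],[0,0,0,0,0,0,1],[0,0,0,0,0,0,1],[0,0,0,0,0,0,1]]' 30
python3 -m creep '[[0.002,-0.03,0,0,0,0,1],[0.002,-0.03,0,0,0,0,1],[0,0,0.08,0,0,0,1],[0,0,0.1,0,0,0,1],[0,0,0.1,0,0,0,1],[0,0,0.1,0,0,0,1],[0,0,0.1,0,0,0,1],[0,0.03,0.08,0,0,0,1],[0,0.05,0,0,0,0,1],[0,0.05,0,0,0,0,1]]' 30
python3 - <<'E'
from station import telemetry, viewer
import cv2,numpy as np
s=telemetry.get_state();im=viewer.capture("wrist");cv2.imwrite("pics/w2.png",im[:,:,::-1])
np.savez("w2.npz",p=s["eef_pos"],R=s["ee_rot"])
b=viewer.capture("top");cv2.imwrite("pics/top2.png",b[:,:,::-1])
E
```

```text
clock: 7.65
eef_pos: [586.0, -118.2, 35.4]
ee_rot: [[0.997, 0.071, 0.006], [0.071, -0.997, -0.011], [0.005, 0.012, -1.0]]
force: [5.4, -22.0, -0.5]
width: -0.0
gripper_force: 11.6
clock: 8.9
eef_pos: [585.7, -70.6, 314.8]
ee_rot: [[0.997, 0.079, 0.0], [0.079, -0.997, 0.001], [0.0, -0.001, -1.0]]
force: [-0.8, 0.4, -0.4]
width: -0.001
gripper_force: 0.0
```

View pics/w2.png

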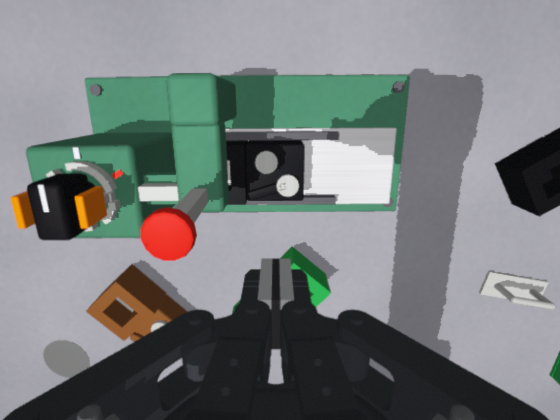

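The housing now sits under the bridge with its tail top edge at column 304. The cap centre is at about (168,233) and the knob is at the left, with its tabs at (22,210) and (92,207).

Run:
```python
from h import *
d=np.load("w2.npz");q=[574.35,-1.57,np.radians(4.467)]
c,s=np.cos(q[2]),np.sin(q[2])
for n,u,z in(("tail35",(304,141),63),("tail-35",(303,201),63),("pl50,-225",(397,127),20),("pl-50",(392,205),20),("col108,22",(168,74),158),("col108,-22",(216,75),158),("ped47,164",(28,150),150),("cap250",(168,233),250),("cap260",(168,233),260),("cap270",(168,233),270)):
    P=wray(u,z,d["p"],d["R"]);v=P[:2]-q[:2];print(n,P.round(1),(c*v[0]+s*v[1]).round(1),(-s*v[0]+c*v[1]).round(1))
```

```text
tail35 [ 623.1 -101.7   63. ] 40.8 -103.7
tail-35 [ 550.7 -108.2   63. ] -31.8 -104.5
pl50,-225 [ 645.9 -222.3   20. ] 54.2 -225.6
pl-50 [ 542.4 -235.1   20. ] -50.0 -230.4
col108,22 [679.5  26.1 158. ] 107.0 19.4
col108,-22 [681.7 -14.  158. ] 106.1 -20.8
ped47,164 [604.8 160.2 150. ] 42.9 158.9
cap250 [ 5.755e+02 -3.000e-01  2.500e+02] 1.3 1.1
cap260 [579.8  -3.5 260. ] 5.3 -2.3
cap270 [584.2  -6.6 270. ] 9.4 -5.8
```

```bash
python3 -m creep '[[-0.0066,0.0464,0,0,0,0,1],[-0.0066,0.0464,0,0,0,0,1],[-0.0066,0.0464,0,0,0,0,1],[0,0,-0.05,0,0,0,1],[0,0,-0.05,0,0,0,1],[0,0,-0.006,0,0,0,1],[0,0,-0.006,0,0,0,1],[0,0,-0.006,0,0,0,1],[0,0,-0.006,0,0,0,1],[0,0,-0.006,0,0,0,1]]' 30
```

```text
clock: 10.25
eef_pos: [576.6, -2.7, 250.0]
ee_rot: [[0.997, 0.078, 0.002], [0.078, -0.997, -0.0], [0.002, 0.0, -1.0]]
force: [1.0, -0.6, 3.0]
width: 0.001
gripper_force: 1.6
```

```bash
python3 -m creep '[[0,0,-0.004,0,0,0,1],[0,0,-0.004,0,0,0,1],[0,0,-0.004,0,0,0,1],[0,0,-0.004,0,0,0,1],[0,0,-0.004,0,0,0,1],[0,0,-0.004,0,0,0,1],[0,0,-0.004,0,0,0,1],[0,0,-0.004,0,0,0,1],[0,0,-0.004,0,0,0,1],[0,0,-0.004,0,0,0,1]]' 30
python3 -m creep '[[0,0,-0.002,0,0,0,1],[0,0,-0.002,0,0,0,1],[0,0,-0.001,0,0,0,1],[0,0,-0.001,0,0,0,1],[0,0,-0.001,0,0,0,1],[0,0,-0.001,0,0,0,1],[0,0,-0.001,0,0,0,1],[0,0,-0.001,0,0,0,1],[0,0,-0.001,0,0,0,1],[0,0,-0.001,0,0,0,1]]' 30
```

```text
clock: 11.5
eef_pos: [576.0, -2.4, 229.2]
ee_rot: [[0.997, 0.078, 0.0], [0.078, -0.997, 0.0], [0.0, -0.0, -1.0]]
force: [2.8, -1.1, 3.3]
width: 0.002
gripper_force: 1.6
clock: 12.75
eef_pos: [575.9, -2.4, 223.2]
ee_rot: [[0.997, 0.078, -0.0], [0.078, -0.997, 0.0], [-0.0, -0.0, -1.0]]
force: [1.0, -0.3, 4.0]
width: -0.001
gripper_force: 1.6
```

Plenty of time is left, so I continue at 0.5 mm per row.

```bash
python3 -m creep '[[0,0,-0.001,0,0,0,1],[0,0,-0.001,0,0,0,1],[0,0,-0.001,0,0,0,1],[0,0,-0.001,0,0,0,1],[0,0,-0.001,0,0,0,1],[0,0,-0.001,0,0,0,1],[0,0,-0.001,0,0,0,1],[0,0,-0.001,0,0,0,1],[0,0,-0.001,0,0,0,1],[0,0,-0.001,0,0,0,1]]' 30
```

```text
clock: 14.0
eef_pos: [575.9, -2.5, 218.2]
ee_rot: [[0.997, 0.078, -0.0], [0.078, -0.997, -0.0], [-0.0, -0.0, -1.0]]
force: [0.9, 0.4, 2.7]
width: -0.005
gripper_force: 1.6
```

```bash
python3 -m creep '[[0,0,-0.001,0,0,0,1],[0,0,-0.001,0,0,0,1],[0,0,-0.001,0,0,0,1],[0,0,-0.001,0,0,0,1],[0,0,-0.001,0,0,0,1],[0,0,0,0,0,0,1],[0,0,0,0,0,0,1],[0,0,0,0,0,0,1],[0,0,0,0,0,0,1],[0,0,0,0,0,0,1]]' 30
```

```text
clock: 15.25
eef_pos: [575.9, -2.5, 215.7]
ee_rot: [[0.997, 0.078, -0.0], [0.078, -0.997, 0.0], [-0.0, -0.0, -1.0]]
force: [-0.8, 0.5, 1.1]
width: 0.001
gripper_force: 0.8
```

```bash
python3 -m creep '[[0,0,-0.001,0,0,0,1],[0,0,-0.001,0,0,0,1],[0,0,-0.001,0,0,0,1],[0,0,-0.001,0,0,0,1],[0,0,-0.001,0,0,0,1],[0,0,-0.001,0,0,0,1],[0,0,-0.001,0,0,0,1],[0,0,-0.001,0,0,0,1],[0,0,-0.001,0,0,0,1],[0,0,-0.001,0,0,0,1]]' 30
```

```text
clock: 16.5
eef_pos: [576.1, -2.5, 214.0]
ee_rot: [[0.997, 0.078, 0.001], [0.078, -0.997, -0.001], [0.001, 0.001, -1.0]]
force: [-9.2, -0.2, 23.8]
width: -0.001
gripper_force: 12.0
```

```bash
python3 -m creep '[[0,0,0.01,0,0,0,1],[0,0,0.05,0,0,0,1],[0,0,0.05,0,0,0,1],[0,0,0.05,0,0,0,1],[-0.02,0.04,0,0,0,0,1],[-0.02,0.04,0,0,0,0,-1],[-0.03,0.04,0,0,0,0,-1],[-0.03,0.04,0,0,0,0,-1],[-0.02,0.04,0,0,0,0,-1],[-0.02,0.02,0,0,0,0,-1]]' 30
python3 - <<'E'
from station import telemetry, viewer
import cv2,numpy as np
s=telemetry.get_state();im=viewer.capture("wrist");cv2.imwrite("pics/w3.png",im[:,:,::-1])
np.savez("w3.npz",p=s["eef_pos"],R=s["ee_rot"]);print(s["eef_pos"])
E
```

```text
clock: 17.75
eef_pos: [504.1, 109.3, 289.4]
ee_rot: [[0.997, 0.081, -0.003], [0.081, -0.997, -0.0], [-0.003, -0.0, -1.0]]
force: [0.2, 0.1, -0.5]
width: 1.001
gripper_force: 0.0
[504.05232447 109.34749281 289.39733309]
```

View pics/w3.png

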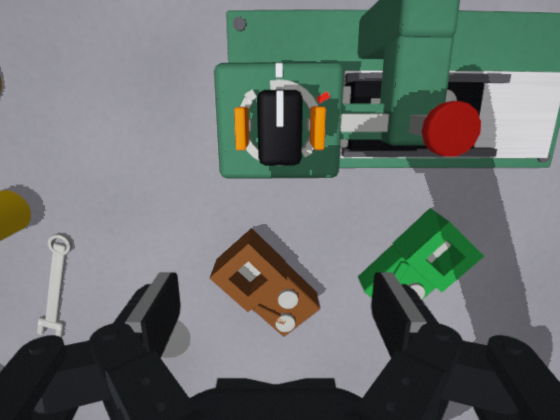

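The knob body top spans columns 257 to 302. The tabs' outer edges are at columns 235 and 326, rows 107 to 150, so the knob centre is at about (280,128). The red cap is at (451,129).

Run:
```python
from h import *
d=np.load("w3.npz");q=[574.35,-1.57,np.radians(4.467)]
c,s=np.cos(q[2]),np.sin(q[2])
for n,u,z in(("tabs L",(235,128.5),205),("tabs R",(326,128.5),205),("centre",(280.3,128.5),205),("ped47,164",(216,64),150),("ped47,60",(342,63),150),("ped-47,164",(219,178),150),("ped-47,60",(340,178),150),("cap",(451,129),214)):
    P=wray(u,z,d["p"],d["R"]);v=P[:2]-q[:2];print(n,P.round(1),(c*v[0]+s*v[1]).round(1),(-s*v[0]+c*v[1]).round(1))
```

```text
tabs L [563.5 140.  205. ] 0.2 142.0
tabs R [568.4  80.  205. ] 0.5 81.8
centre [565.9 110.1 205. ] 0.3 112.0
ped47,164 [606.6 163.1 150. ] 45.0 161.7
ped47,60 [615.4  65.4 150. ] 46.1 63.6
ped-47,164 [515.9 157.9 150. ] -45.8 163.6
ped-47,60 [524.4  54.3 150. ] -45.5 59.6
cap [575.6   1.4 214. ] 1.5 2.8
```

```bash
python3 -m creep '[[0.062,0.0008,0,0,0,0,-1],[0.062,0.0008,0,0,0,0,-1],[0,0,-0.06,0,0,0,-1],[0,0,-0.06,0,0,0,-1],[0,0,-0.06,0,0,0,-1],[0,0,-0.04,0,0,0,-1],[0,0,-0.02,0,0,0,-1],[0,0,-0.006,0,0,0,-1],[0,0,0,0,0,0,-1],[0,0,0,0,0,0,-1]]' 30
```

```text
clock: 19.05
eef_pos: [568.5, 108.4, 168.6]
ee_rot: [[0.997, 0.078, 0.001], [0.078, -0.997, 0.0], [0.001, -0.0, -1.0]]
force: [0.2, 1.0, 0.5]
width: 1.001
gripper_force: 0.0
```

```bash
python3 -m creep '[[-0.005,0.0034,0,0,0,0,-1],[0,0,0,0,0,0,-1],[0,0,0,0,0,0,1],[0,0,0,0,0,0,1],[0,0,0,0,0,0,1],[0,0,0,0,0,0,1],[0,0,0,0,0,0,1],[0,0,0,0,0,0,1],[0,0,0,0,0,0,1],[0,0,0,0,0,0,1]]' 30
```

```text
clock: 20.3
eef_pos: [566.0, 111.6, 169.7]
ee_rot: [[0.997, 0.079, 0.002], [0.079, -0.997, 0.002], [0.002, -0.002, -1.0]]
force: [-3.3, 1.8, 10.5]
width: 0.517
gripper_force: 30.5
```

```bash
python3 -m creep '[[0,0,0,0,0,-0.08,1],[0,0,0,0,0,-0.14,1],[0,0,0,0,0,-0.14,1],[0,0,0,0,0,-0.14,1],[0,0,0,0,0,-0.14,1],[0,0,0,0,0,-0.14,1],[0,0,0,0,0,-0.14,1],[0,0,0,0,0,-0.14,1],[0,0,0,0,0,-0.14,1],[0,0,0,0,0,-0.14,1]]' 30
python3 - <<'E'
from station import telemetry
import numpy as np
s=telemetry.get_state();R=s["ee_rot"];print(np.degrees(np.arctan2(R[1,0],R[0,0])),s["ft_torque"])
E
```

```text
clock: 21.55
eef_pos: [565.8, 111.3, 169.7]
ee_rot: [[0.56, -0.828, 0.001], [-0.828, -0.56, 0.001], [-0.0, -0.002, -1.0]]
force: [-3.7, 1.2, 10.9]
width: 0.522
gripper_force: 31.0
-55.932401474495606 [0.25872771 0.88940279 0.56432577]
```

```bash
python3 -m creep '[[0,0,0,0,0,-0.04,1],[0,0,0,0,0,-0.04,1],[0,0,0,0,0,0,1],[0,0,0,0,0,0,1],[0,0,0,0,0,0,1],[0,0,0,0,0,0,1],[0,0,0,0,0,0,1],[0,0,0,0,0,0,1],[0,0,0,0,0,0,1],[0,0,0,0,0,0,1]]' 30
python3 - <<'E'
from station import telemetry
import numpy as np
s=telemetry.get_state();R=s["ee_rot"];print(np.degrees(np.arctan2(R[1,0],R[0,0])),s["ft_torque"])
E
```

```text
clock: 22.8
eef_pos: [565.9, 111.1, 169.8]
ee_rot: [[0.515, -0.857, 0.002], [-0.857, -0.515, -0.001], [0.001, -0.001, -1.0]]
force: [-4.0, 0.2, 10.7]
width: 0.52
gripper_force: 38.2
-58.983450340543094 [-0.14948245  0.76816487  1.83039984]
```

```bash
python3 -m creep '[[0,0,0,0,0,0,0.2],[0,0,0,0,0,0,0],[0,0,0,0,0,0,-0.5],[0,0,0,0,0,0,-1],[0,0,0,0,0,0,-1],[0,0,0,0,0,0,-1],[0,0,0.03,0,0,0,-1],[0,0,0.06,0,0,0,-1],[0,0,0.08,0,0,0,-1],[-0.1,0,0.07,0,0,0,-1]]' 30
python3 -m creep '[[-0.1,0,0,0,0,0.1,-1],[-0.05,0,0,0,0,0.2,-1],[0,0,0,0,0,0.2,-1],[0,0,0,0,0,0.2,-1],[0,0,0,0,0,0.2,-1],[0,0,0,0,0,0.2,-1],[0,0,0,0,0,0.2,-1],[0,0,0,0,0,0,-1],[0,0,0,0,0,0,-1],[0,0,0,0,0,0,-1]]' 30
python3 - <<'E'
from station import telemetry, viewer
import cv2,numpy as np
w=viewer.capture("wrist")[:,:,::-1];s=viewer.capture("scene")[210:332,190:355,::-1]
s=cv2.resize(s,None,fx=2.4,fy=2.4,interpolation=cv2.INTER_CUBIC)
o=np.zeros((420,800,3),np.uint8);o[:,:400]=w[:,80:480];o[:s.shape[0],400:400+s.shape[1]]=s
cv2.imwrite("pics/end.png",o)
E
```

```text
clock: 24.05
eef_pos: [517.4, 109.9, 290.1]
ee_rot: [[0.507, -0.862, 0.003], [-0.862, -0.507, 0.001], [0.001, -0.003, -1.0]]
force: [-0.0, 0.7, 1.0]
width: 0.999
gripper_force: 0.0
clock: 25.3
eef_pos: [440.6, 110.0, 288.0]
ee_rot: [[1.0, -0.018, 0.0], [-0.018, -1.0, 0.0], [0.0, -0.0, -1.0]]
force: [0.1, 0.4, -1.2]
width: 0.997
gripper_force: 0.0
```

View pics/end.png

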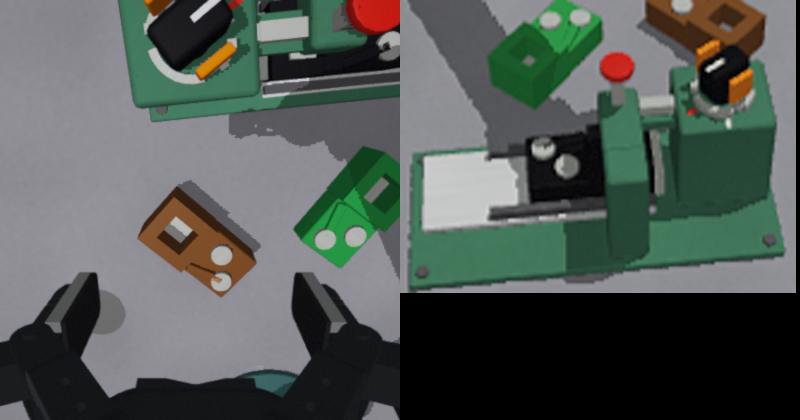

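The pointer is at the red mark and the housing is home. One closer look will show whether the tabs are out.

```bash
python3 -m creep '[[0.06,0,0,0,0,0,-1],[0.06,0,0,0,0,0,-1],[0,0,0,0,0,0,-1],[0,0,0,0,0,0,-1],[0,0,0,0,0,0,-1],[0,0,0,0,0,0,-1],[0,0,0,0,0,0,-1],[0,0,0,0,0,0,-1],[0,0,0,0,0,0,-1],[0,0,0,0,0,0,-1]]' 30
python3 - <<'E'
from station import telemetry, viewer
import cv2,numpy as np
s=telemetry.get_state();w=viewer.capture("wrist")[:,:,::-1]
np.savez("w4.npz",p=s["eef_pos"],R=s["ee_rot"])
cv2.imwrite("pics/w4.png",cv2.resize(w[40:220,190:340],None,fx=3.3,fy=3.3,interpolation=cv2.INTER_CUBIC))
E
```

```text
clock: 26.65
eef_pos: [500.5, 110.0, 287.8]
ee_rot: [[1.0, -0.016, -0.0], [-0.016, -1.0, -0.0], [-0.0, 0.0, -1.0]]
force: [1.2, -0.4, -0.3]
width: 0.998
gripper_force: 0.0
```

View pics/w4.png

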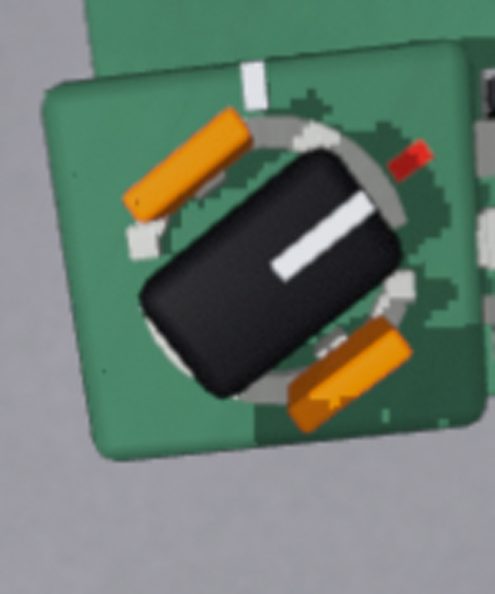

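Run:
```python
from h import *
d=np.load("w4.npz")
f=lambda u,z:wray((np.array(u)+.5)/3.3-.5+[190,40],z,d["p"],d["R"])
for a,b,z in(((279,270),(367,201),206),((122,200),(232,107),205),((308,432),(412,355),205),((290,405),(388,318),205),((140,297),(322,150),206),((222,398),(402,252),206)):
    v=(f(b,z)-f(a,z))[:2];print(4.47-np.degrees(np.arctan2(v[1],v[0])),np.hypot(*v))
v=f((360,393),205)-f((177,153),205);print(np.hypot(*v[:2]))
```

```text
58.01309482300115 21.449984348886552
57.38286348944281 27.435407317082625
58.28935871385529 26.257250192037226
53.49300243544668 26.334501281266302
57.83957054547939 45.19026640357712
56.51639121386311 45.94029612019553
58.76112361343485
```

Run:
```python
from h import *
d=np.load("w4.npz")
f=lambda u,z:wray((np.array(u)+.5)/3.3-.5+[190,40],z,d["p"],d["R"])[:2]
W,Rd=f((254,86),151),f((410,160),151)
v=Rd-W;print("W-R dir",np.degrees(np.arctan2(v[1],v[0])),np.hypot(*v)," expected dir -120+yaw, len 40")
cen=(f((140,297),206)+f((402,252),206)+f((322,150),206)+f((222,398),206))/4
print(cen,f((177,153),205)/2+f((360,393),205)/2)
c=np.array([565.9,110.1])
for p in(W,Rd):u=p-c;print(4.47-np.degrees(np.arctan2(u[1],u[0])),np.hypot(*u))
```

```text
W-R dir -114.74836315447325 40.56187667765159  expected dir -120+yaw, len 40
[566.04714487 110.45826168] [565.90752446 110.26719601]
-1.2539435116834081 40.380868025655076
59.2062604788926 40.18241503171914
```

```bash
python3 -c "
from station import ticket;print(ticket.hand_in())"
```

```text
the job is handed in; nothing more can be done
None
```

The job is handed in at about 27 s: the housing is home against the stop, the probe is down on the pocket floor (about 24 N on the wrist at contact), and the knob is turned to the red mark; in the last picture the tabs are out and the knob reads about 58°, so it looks latched, though I didn't test the latch by pushing it.

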